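# Plug the log backup drive into the drive dock

## Robot

A 6-joint arm with a two-finger parallel gripper is mounted at the origin on the work surface. World frame = base frame: x ahead of the robot, y to its left, z up, the work surface at z = 0. Lengths are in mm, angles in rad, forces in N, time in s.
With the tool pointing down it reaches from about 300 to 775 mm from the base axis. Payload 14.6 kg.
Tool frame: the origin (TCP) lies between the finger pads; the fingertips stand 22 mm ahead of it and the grasp point (between the pads) lies 3 mm ahead of it (manip.tcp_to_tips is the distance from the TCP to the fingertips, in mm); y points along the fingers, z is the direction in which the jaws open and shut, and the axes are right-handed (so a half turn about y gives the same grasp; the last joint's range is limited). The gripper opens to 94 mm and grips with 3 to 60 N. Pads are 16 mm wide; open, the fingers measure 119 mm over their backs; the gripper's body (75 mm by 177 mm) begins 78 mm behind the grasp point.
Start: joints at [1.123, 0.3, 1.521, -0, 1.321, -0.067], TCP at [204.411, 510.593, 227.446] pointing down, gripper open.
Joint ranges: [-3.03, 3.03], [-0.79, 2.21], [0.23, 2.52], [-1.04, 4.18], [0, 3.07], [-2.55, 2.55]. Speed limits (rad/s): [2.22, 2.22, 2.57, 3.14, 3.14, 3.14].

## Interface

Orientations are given as [roll, pitch, yaw] about the fixed x, y, z axes, in that order (R = Rz(yaw) Ry(pitch) Rx(roll)).
In Python, from cell import manip gives the robot as it stands.
- The arm moves only by the shell command python3 -m jog 'ROWS' [OPENING] [FORCE]. ROWS is JSON, one flat list of numbers, 6 for each row, row after row: the shift along the tool's x, y, z in mm, then the turn, a rotation vector about the tool's x, y, z in degrees. A call has 1 to 10 rows; each row is the pose to reach, as a shift and turn from the pose commanded when the call began, along the tool's axes at that moment; what a row does not reach only later rows make up. A row lasts 1/12 s, in which the tool goes at most 41.7 mm and 7.16 degrees, less where a joint would pass 70% of its speed; a pose out of reach is approached as far as the arm can. A call with a gripper value outside its range is refused whole. OPENING is the finger opening in mm, from 0 to 94, set as the call begins (- or left out, the last holds). The fingers move at their own pace and stop on an object; FORCE is the grip in N (left out, the last holds). Time passes only in rows, so rows that repeat a pose let the fingers close. It gives the time, the measured TCP pose, the force and the opening at its end, in the units of the state.
- manip.read_state(): the state, without advancing time (a new reading comes with each control period).
- manip.camera(name): name is "scene" or "top"; returns a dict with "img" (384x512x3 uint8, red, green, blue), "intrinsics" (3x3 intrinsics, pixels), "origin" and "orientation" of the camera in the world. Camera axes: x right, y down, z forward; pixel columns grow to the right and rows downward; lengths in mm; the calibration is good to about 2 mm. A picture is of the moment at which its call begins. There is no depth.
- manip.sign_off(): hands the job in, once; it reports no verdict.
Trained networks look in a picture, given as the dict that the camera call returned (one of the last four; its "shot" number tells which), for a name from the list of things; names that differ only in an ending like _2 or _b are one class to them, and where a whole thing is asked for, a point or a joint stands for the part that bears it (a point fixed in the world has none). Each returns a list of dicts, best first, with "score" (0 to 1); they miss things now and then, are a little off and sometimes report something else, mostly with a low value. They report only what shows in the picture. A call takes as long as a camera call. They do not tell look-alikes from the thing itself.
- manip.masks_of(thing, picture): "pixels" (384x512 bool, what is visible of it) and "xy" ([column, row] in pixels, amid what is visible of it).
- manip.tip_of(thing, picture): "xy" ([column, row] in pixels: a listed point, or the origin of a listed thing).
The state is a dict: "clock": time; "joints": joint angles; "qd": joint speeds; "effort": joint torques, N m; "eef_pos": TCP position; "eef_rot": TCP orientation; "wrist_force": force on the tool from outside, world axes, zero at the start; "moment": the same for the moment, N m; "finger_gap": finger opening in mm.
Only numpy, scipy, OpenCV 4.12 (cv2) and the standard library are available. Lean on these libraries where they do the work, as an engineer would, in place of code of your own. Each camera call takes 0.05 s, during which the arm holds its last target.

## Task

Take the drive with the orange label out of the wooden stand and push it, connector end down and label facing the power button, through the dust flap of the drive dock until it is fully home on the connector inside. Push firmly but with care: the connector takes a steady push and must never be forced (25 N at most). Then let go of the drive and press the dock's green power button fully down and release it; do not disturb the other drives, the Morse key or the drinking gourd.

Things in the scene. Friction and masses are not known exactly. Their poses are not given: they have to be found in the camera images.
- drive_mid (a point): centre of the drive to plug in: a loose disk drive 9.5 mm thick (x), 70 mm wide (y), 100 mm tall (z), about 0.11 kg, standing upright, connector end down, in one of the stand's three pockets. An orange label covers most of one broad face and the top edge; the back is a green circuit board. x points out of the label face, z up. Lower end 50 mm below this point, top edge 50 mm above.
- drive_label (a point): centre of that drive's orange label face, 4.75 mm from drive_mid along its x; same axes. The drive goes into the dock the same way up as it stands, with this face towards the button; it would also slide in the wrong way round, which does not count.
- dock: the drive dock: a black box 90 mm (x) by 130 mm (y) by 75 mm high, fixed to the table, with a slot for a drive and a power button in its flat top. Origin: centre of its underside; x points from the slot to the button, y along the slot. About 9 mm below the slot's mouth a light sprung dust flap closes it; the drive pushes it down (1 to 2 N).
- slot (a point): centre of the slot's mouth, level with the dock's top, 75 mm above the table; axes as the dock's. The slot is 12.5 mm (x) by 73 mm (y) with a 2.5 mm bevel round the mouth; it lies 15 mm from the dock's middle, away from the button. Fully home, 47 to 57 mm of the drive stand out of it.
- plug (a joint): travel of the connector's contacts inside the dock, m: 0 untouched, 0.006 or a little more = fully home, on the stop. The drive first meets them 37 to 47 mm below the mouth: this differs from dock to dock and cannot be seen, so feel for it. They yield to a steady push of about 10 N for 6 mm; then the drive stands on a slightly elastic stop (15 N per mm). They stay where pushed to.
- power_top (a point): centre of the top of the dock's green power button, a round cap 18 mm across standing 7 mm above the dock's top in a flat metal bezel; 43 mm from the slot's centre along the slot's x. Spring return, pressed straight down with up to 4 N.
- power (a joint): travel of the power button, m: 0 released, 0.004 fully down; it springs back
- stand: wooden drive stand, fixed to the table: a block 150 mm (x) by 90 mm (y) by 30 mm high with three upright pockets 46 mm apart along its x (the middle one at its centre), each 13.5 by 73.5 mm and 24 mm deep (floor 6 mm above the table). Origin: centre of its underside. All three drives stand in it with their labels facing its +x.
- bluedrive_mid (a point): centre of a like drive with a blue label, loose in the stand, to be left alone
- whitedrive_mid (a point): centre of a like drive with a white label, loose in the stand, to be left alone
- key_mid (a point): Morse paddle key: dark steel base 85 by 70 mm with orange finger pieces reaching out on its -x side, 46 mm high, standing loose on the table; point 20 mm above the middle of its underside. Leave alone.
- gourd_mid (a point): brown drinking gourd with a steel rim and a thin steel straw, 80 mm across, 102 mm high (straw to 170 mm), loose on the table; point on its axis 50 mm above the table. Leave alone.
Mind the look-alikes: they are no part of the job. Leave any purple look-alike of the stand alone.

How it is judged:
By the outcome, as a careful person would: the job done as asked, in the order asked, and still so for the second after the job is handed in, with the robot touching nothing.
It also fails if it takes over 54 s, if anything falls off the work surface, if the arm or the gripper's body presses on something with over 40 N, if the wrist force passes 120 N, or if a joint passes its speed limit or range.

## Working session

There is one attempt and no reset: what is moved stays moved. The work goes in short steps, Python scripts to look and compute and a shell command to move; the robot and the scene stay as the last step left them, time stands still between calls to the robot, and variables do not carry over. Pictures are saved under pics/ and viewed, and the job is handed in when it is done.

```bash
ls; mkdir -p pics; python3 - <<'E'
from cell import manip
import cv2,numpy as np
print(manip.read_state(), manip.tcp_to_tips)
for n in ("scene","top"):
    p=manip.camera(n)
    cv2.imwrite(f"pics/{n}0.png",p["img"][:,:,::-1])
    print(n,p["intrinsics"],p["origin"],p["orientation"],p["shot"])
    for t in ["drive_mid","drive_label","dock","slot","power_top","stand","bluedrive_mid","whitedrive_mid","key_mid","gourd_mid"]:
        print(t,[(np.round(d["xy"],1).tolist(),round(d["score"],2)) for d in manip.tip_of(t,p)[:3]])
E
```

```text
pics
{'clock': 0.0, 'joints': array([ 1.12339732e+00,  3.00453580e-01,  1.52158321e+00,  1.14913595e-05,
        1.32064898e+00, -6.66065492e-02]), 'qd': array([-0.00024661,  0.00031653,  0.00131679, -0.00191951, -0.0020804 ,
       -0.00099723]), 'effort': array([-3.84825780e-04, -5.31809235e+01, -3.52741134e+01,  7.08858669e-02,
        2.44285382e-02, -1.56794345e-04]), 'eef_pos': array([204.3165321 , 510.39827361, 226.8950123 ]), 'eef_rot': array([-1.57188628e+00,  8.38606301e-05, -3.80795355e-01]), 'wrist_force': array([ 0.94832626, -0.46415939, -0.09541283]), 'moment': array([-0.0028052 ,  0.0516335 ,  0.00149527]), 'finger_gap': 93.96184951990844} 22.0
scene [[381.60250648   0.         260.59216689]
 [  0.         381.60250648 194.85305283]
 [  0.           0.           1.        ]] [883.47974371 478.66770385 858.05506905] [-2.55026407e+00  1.53740403e-03  2.41894970e+00] 1
drive_mid [([294.8, 236.8], 0.82), ([171.9, 143.9], 0.42)]
drive_label [([296.1, 235.3], 0.86), ([281.6, 159.0], 0.68)]
dock [([187.4, 158.0], 0.93), ([293.1, 240.4], 0.66), ([298.8, 243.8], 0.3)]
slot [([1
[... 258 characters left out ...]
[([170.9, 219.6], 0.82)]
top [[390.0235948    0.         252.38659259]
 [  0.         390.0235948  191.54892826]
 [  0.           0.           1.        ]] [383.4428353  104.59280794 978.94603483] [-2.95723788  0.00811281 -1.57964942] 2
drive_mid [([209.3, 198.1], 0.88)]
drive_label [([205.5, 195.2], 0.56)]
dock [([369.9, 185.0], 0.83)]
slot [([382.5, 186.5], 0.74), ([208.8, 200.5], 0.48), ([203.2, 179.8], 0.48)]
power_top [([379.7, 168.0], 0.51)]
stand [([125.5, 179.2], 0.98), ([206.3, 200.5], 0.95), ([213.6, 126.0], 0.83)]
bluedrive_mid [([203.6, 178.7], 0.9)]
whitedrive_mid [([204.5, 217.2], 0.65)]
key_mid [([300.4, 263.0], 0.94)]
gourd_mid [([305.3, 120.5], 0.68), ([370.8, 185.5], 0.37)]
```

View pics/scene0.png

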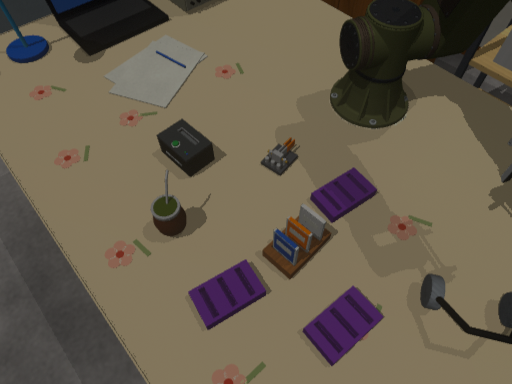

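View pics/top0.png

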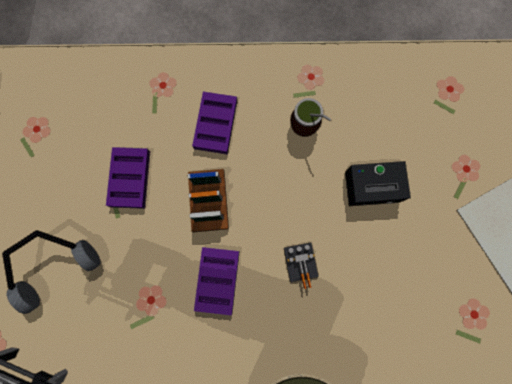

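```bash
python3 - <<'E'
import cv2
a=cv2.imread("pics/top0.png")
cv2.imwrite("pics/top0_stand.png",cv2.resize(a[130:250,150:270],None,fx=5,fy=5,interpolation=cv2.INTER_CUBIC))
cv2.imwrite("pics/top0_dock.png",cv2.resize(a[130:240,320:440],None,fx=5,fy=5,interpolation=cv2.INTER_CUBIC))
a=cv2.imread("pics/scene0.png")
cv2.imwrite("pics/scene0_stand.png",cv2.resize(a[180:300,240:380],None,fx=5,fy=5,interpolation=cv2.INTER_CUBIC))
cv2.imwrite("pics/scene0_dock.png",cv2.resize(a[90:200,120:260],None,fx=5,fy=5,interpolation=cv2.INTER_CUBIC))
E
```

```text
(no output)
```

View pics/top0_stand.png

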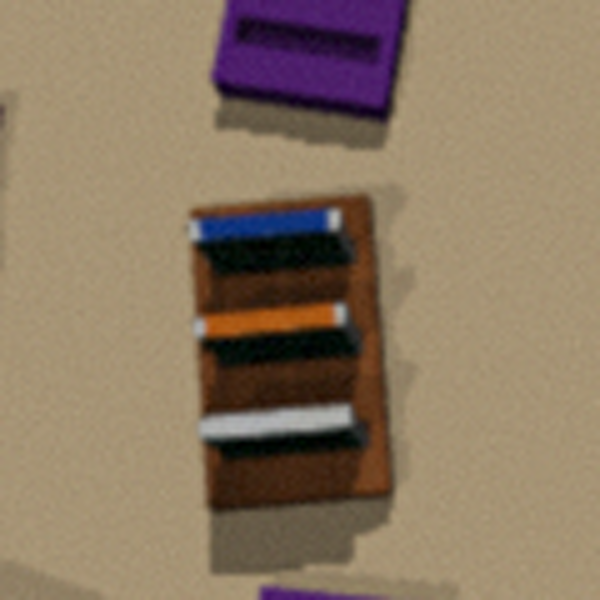

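View pics/top0_dock.png

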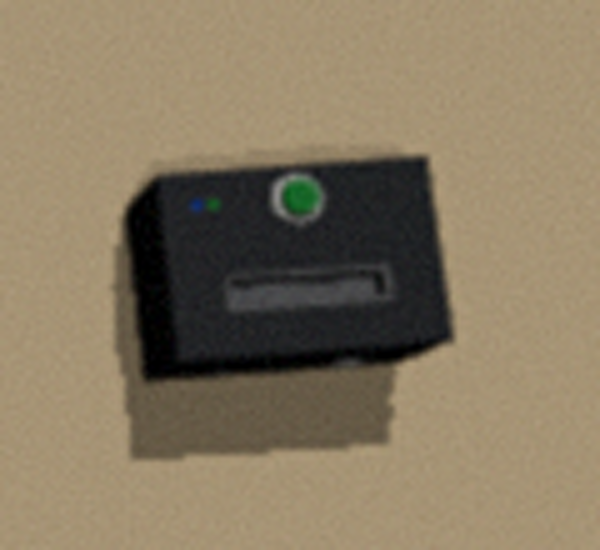

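View pics/scene0_stand.png

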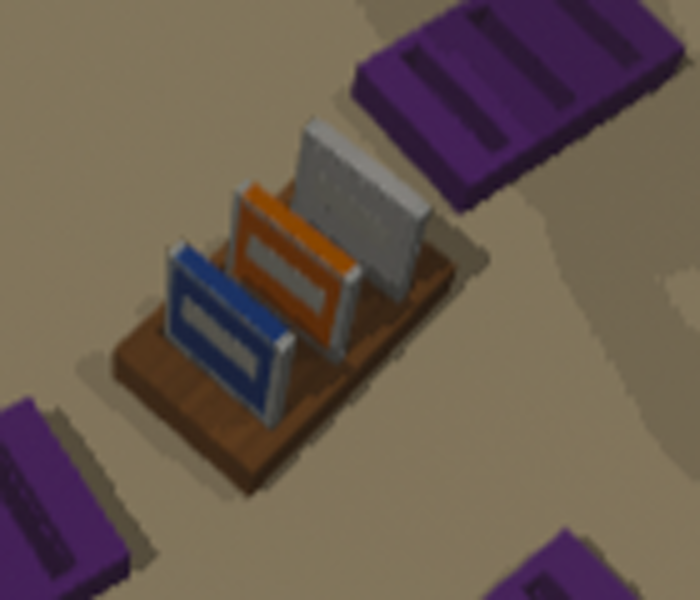

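View pics/scene0_dock.png

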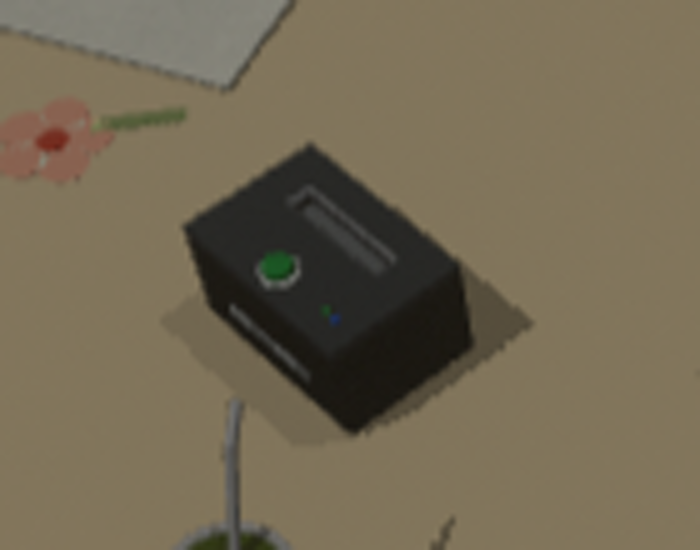

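```bash
cat > h.py <<'E'
import numpy as np,cv2
from scipy.spatial.transform import Rotation as Rr
K={"scene":(np.array([[381.60250648,0,260.59216689],[0,381.60250648,194.85305283],[0,0,1]]),np.array([883.47974371,478.66770385,858.05506905]),[-2.55026407e+00,1.53740403e-03,2.41894970e+00]),
"top":(np.array([[390.0235948,0,252.38659259],[0,390.0235948,191.54892826],[0,0,1]]),np.array([383.4428353,104.59280794,978.94603483]),[-2.95723788,0.00811281,-1.57964942])}
def proj(c,P):
    k,o,e=K[c]; R=Rr.from_euler('xyz',e).as_matrix()
    q=(np.atleast_2d(P)-o)@R@k.T
    return q[:,:2]/q[:,2:]
def ray(c,uv,z):
    k,o,e=K[c]; R=Rr.from_euler('xyz',e).as_matrix()
    d=R@np.linalg.inv(k)@np.array([uv[0],uv[1],1.]); return o+d*(z-o[2])/d[2]
def crop(img,u,v,w,h,s,fn):
    a=img[v:v+h,u:u+w]; a=cv2.resize(a,None,fx=s,fy=s,interpolation=cv2.INTER_CUBIC)
    for i in range(0,w,5): cv2.line(a,(i*s,0),(i*s,8 if i%10 else 16),(255,255,255),1)
    for i in range(0,h,5): cv2.line(a,(0,i*s),(8 if i%10 else 16,i*s),(255,255,255),1)
    cv2.imwrite(fn,a)
E
python3 - <<'E'
from h import *
t=cv2.imread("pics/top0.png"); s=cv2.imread("pics/scene0.png")
crop(t,184,184,50,36,15,"pics/z1.png")
crop(s,280,208,40,40,15,"pics/z2.png")
crop(t,340,155,75,55,10,"pics/z3.png")
crop(s,150,115,70,60,10,"pics/z4.png")
print(ray("top",(209.3,198.1),56),ray("top",(382.5,186.5),75),ray("top",(379.7,168),82))
E
```

```text
[540.67875288 214.1869601   56.        ] [ 560.99297756 -196.33133166   75.        ] [ 604.17036198 -190.52101707   82.        ]
```

View pics/z1.png

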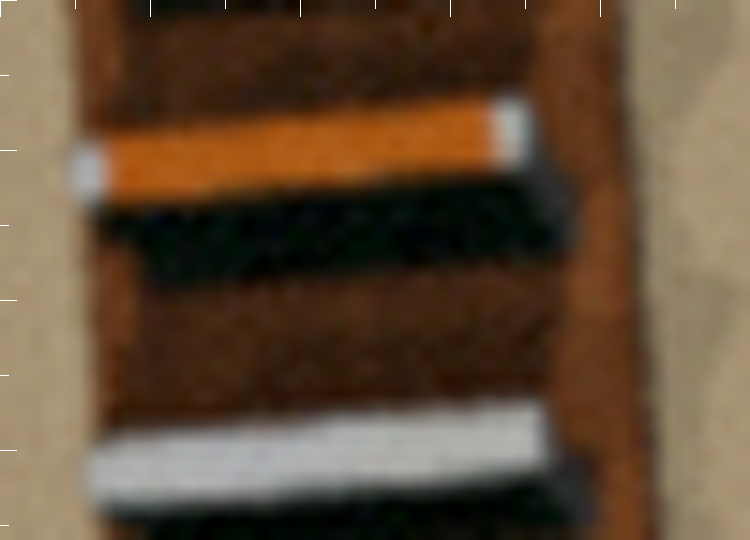

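View pics/z2.png

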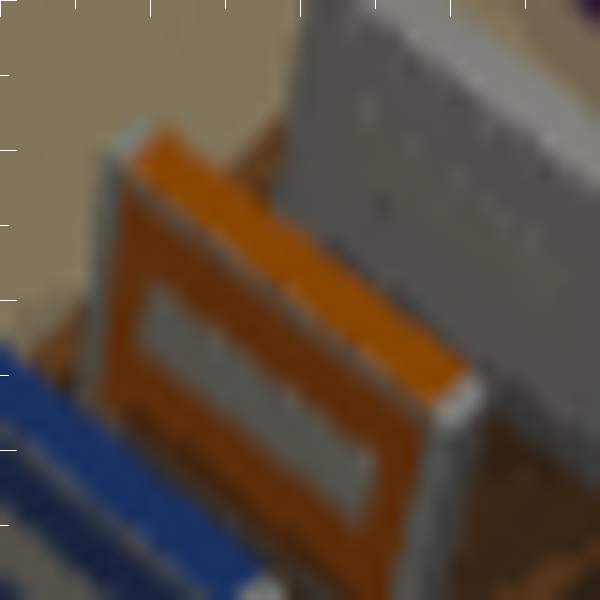

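View pics/z3.png

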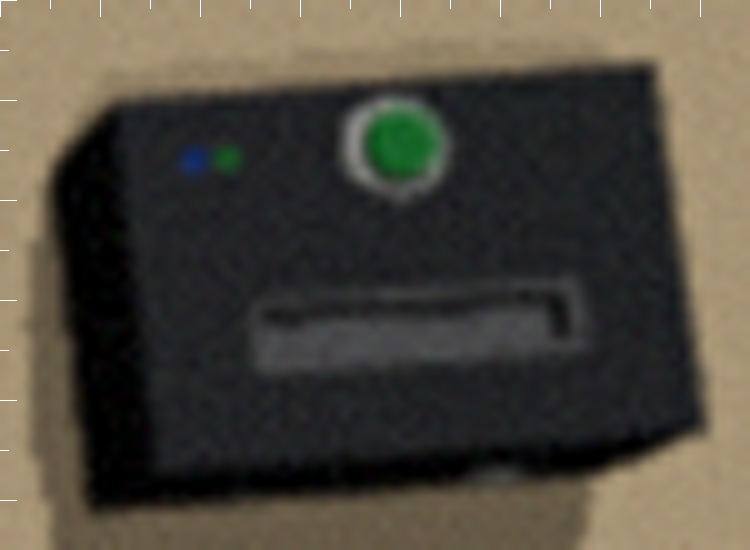

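View pics/z4.png

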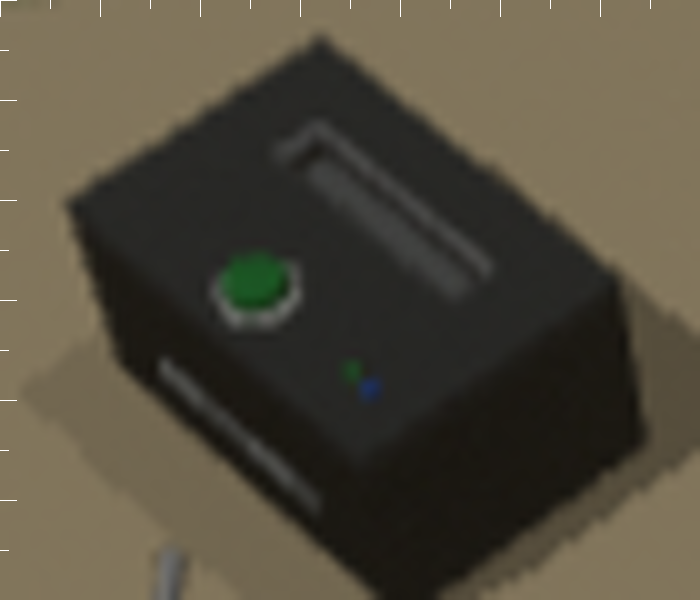

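```bash
cat > fit.py <<'E'
from h import *
from scipy.optimize import least_squares
def px(l,u,v,s): return (np.array(l,float)+.5)/s-.5+np.array([u,v])
zt=px([(120,103),(655,68),(705,432),(152,472),(403,145),(252,300),(578,277),(590,350),(255,375)],340,155,10)
Pt=[(45,65,75),(45,-65,75),(-45,-65,75),(-45,65,75),(28,0,82),(-6.25,39,75),(-6.25,-39,75),(-23.75,-39,75),(-23.75,39,75)]
zs=px([(320,38),(620,275),(360,465),(68,203),(255,282),(315,122),(493,268)],150,115,10)
Ps=[(-45,-65,75),(-45,65,75),(45,65,75),(45,-65,75),(28,0,82),(-23.75,-39,75),(-23.75,39,75)]
def T(p,P):
    c,s=np.cos(p[2]),np.sin(p[2]); P=np.array(P,float)
    return P@np.array([[c,s,0],[-s,c,0],[0,0,1]])+[p[0],p[1],0]
def fit(cams,x0,T=T):
    f=lambda p:np.concatenate([(proj(c,T(p,P))-z).ravel() for c,P,z in cams])
    r=least_squares(f,x0,loss='soft_l1'); return r.x,f(r.x).reshape(-1,2)
for cams in ([("top",Pt,zt)],[("scene",Ps,zs)],[("top",Pt,zt),("scene",Ps,zs)]):
    p,r=fit(cams,[575,-195,0.1]); print("dock",p.round(3),"yawdeg",np.degrees(p[2]).round(2),"slot",T(p,[(-15,0,75)]).round(1),"btn",T(p,[(28,0,82)]).round(1)); 
print(r.round(1).tolist())
dt=px([(75,145),(90,205),(528,97),(532,165)],184,184,15)
D=[(4.75,35,106),(-4.75,35,106),(4.75,-35,106),(-4.75,-35,106)]
ds=px([(110,152),(140,118),(435,415),(480,378)],280,208,15)
Ds=[(4.75,-35,106),(-4.75,-35,106),(4.75,35,106),(-4.75,35,106)]
for cams in ([("top",D,dt)],[("scene",Ds,ds)],[("top",D,dt),("scene",Ds,ds)]):
    p,r=fit(cams,[540,214,0.1]); print("drive top",p.round(3),np.degrees(p[2]).round(2))
print(r.round(1).tolist())
# stand corners top view: crop top0_stand off (150,130) s5
st=px([(192,210),(370,197),(392,490),(212,508)],150,130,5)
S=[(75,45,30),(75,-45,30),(-75,-45,30),(-75,45,30)]
ss=px([(115,355),(250,480),(456,270)],240,180,5)
Ss=[(75,-45,30),(75,45,30),(-75,45,30)]
for cams in ([("top",S,st)],[("scene",Ss,ss)],[("top",S,st),("scene",Ss,ss)]):
    p,r=fit(cams,[540,214,0.1]); print("stand",p.round(3),np.degrees(p[2]).round(2))
print(r.round(1).tolist())
E
python3 fit.py
```

```text
dock [ 5.74088e+02 -1.92454e+02  5.60000e-02] yawdeg 3.23 slot [[ 559.1 -193.3   75. ]] btn [[ 602.  -190.9   82. ]]
dock [ 5.72359e+02 -1.96036e+02  6.80000e-02] yawdeg 3.9 slot [[ 557.4 -197.1   75. ]] btn [[ 600.3 -194.1   82. ]]
dock [ 5.73787e+02 -1.93258e+02  6.00000e-02] yawdeg 3.43 slot [[ 558.8 -194.2   75. ]] btn [[ 601.7 -191.6   82. ]]
[[-0.3, -0.2], [0.5, -0.4], [0.9, 0.3], [0.9, 0.1], [0.4, -0.1], [-0.1, 0.4], [0.3, 0.4], [0.1, 0.4], [0.5, 0.2], [0.3, 0.7], [0.1, 1.3], [0.0, 0.6], [-0.3, 0.7], [-0.1, 0.5], [0.5, 0.9], [0.6, 1.1]]
drive top [5.42385e+02 2.20612e+02 9.00000e-02] 5.14
drive top [5.40190e+02 2.17486e+02 8.10000e-02] 4.64
drive top [5.41693e+02 2.19346e+02 8.00000e-02] 4.59
[[0.5, 0.1], [-0.3, 0.2], [0.9, 0.6], [1.0, 0.2], [-1.0, 0.3], [-0.3, -0.0], [0.9, 1.8], [0.6, 1.5]]
stand [5.41904e+02 2.20753e+02 8.10000e-02] 4.65
stand [5.41806e+02 2.21585e+02 7.70000e-02] 4.4
stand [5.41884e+02 2.21094e+02 8.00000e-02] 4.57
[[-0.2, -0.1], [0.0, -0.6], [0.3, 0.5], [-0.6, 0.2], [-0.9, -0.1], [0.4, -0.2], [-0.1, -0.0]]
```

```bash
python3 -m jog '[38,3,-13,0,6.4,0, 76,6,-26,0,12.8,0, 114,9,-39,0,19.2,0, 152,12,-52,0,25.6,0, 190,15,-65,0,32,0, 228,18,-78,0,38.4,0, 266,21,-91,0,44.8,0, 304,24,-104,0,51.2,0, 342,27,-117,0,57.6,0, 380,30,-130,0,63.6,0]' 36 10; python3 -m jog '[0,0,0,0,0,0, 0,0,0,0,0,0, 0,0,0,0,0,0]'
python3 -c "
from cell import manip; print(manip.read_state())"
```

```text
clock: 1.93
eef_pos: [510.2, 247.1, 197.4]
eef_rot: [-1.571, 0.0, -1.497]
wrist_force: [0.6, -0.6, 0.7]
finger_gap: 36.3
clock: 2.18
eef_pos: [508.6, 248.9, 197.3]
eef_rot: [-1.571, 0.0, -1.49]
wrist_force: [-0.3, 0.0, 0.0]
finger_gap: 36.2
{'clock': 2.1833, 'joints': array([3.90368141e-01, 3.61345090e-01, 1.51120339e+00, 1.73574059e-04,
       1.26940745e+00, 3.09480614e-01]), 'qd': array([ 2.77450482e-02, -1.24809942e-02,  6.37918634e-03, -8.02111521e-05,
        2.17765004e-04, -7.14612833e-04]), 'effort': array([-1.98261604e+00, -5.51555300e+01, -3.48923671e+01,  1.13243842e-02,
       -2.58491677e-02,  4.01068514e-02]), 'eef_pos': array([508.5549504 , 248.88491263, 197.32490638]), 'eef_rot': array([-1.57119283e+00,  4.72135268e-05, -1.48996036e+00]), 'wrist_force': array([-0.32622655,  0.02097481,  0.04516551]), 'moment': array([-0.08492913,  0.01865101, -0.00507739]), 'finger_gap': 36.15733267125284}
```

```bash
python3 -m jog '[16,10,15.5,0,0,0, 31.5,20,31,0,0,0, 31.5,35,31,0,0,0, 31.5,35,31,0,0,0, 31.5,35,31,0,0,0]'
python3 - <<'E'
from cell import manip
from h import *
for n in ("scene","top"):
    p=manip.camera(n); im=np.ascontiguousarray(p["img"][:,:,::-1]); cv2.imwrite(f"pics/{n}1.png",im)
    if n=="top": crop(im,180,160,60,60,10,"pics/a1.png")
    else: crop(im,260,180,70,60,10,"pics/a2.png")
E
```

```text
clock: 2.6
eef_pos: [541.3, 220.8, 162.4]
eef_rot: [-1.572, -0.0, -1.489]
wrist_force: [0.9, 0.2, 0.7]
finger_gap: 35.9
```

View pics/a1.png

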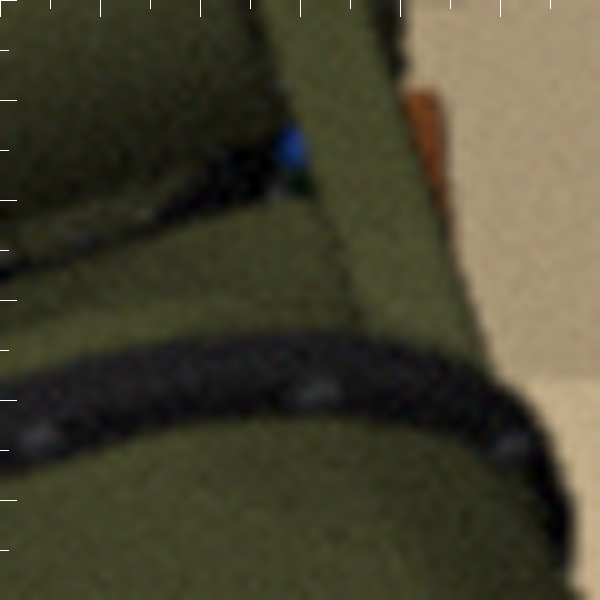

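View pics/a2.png

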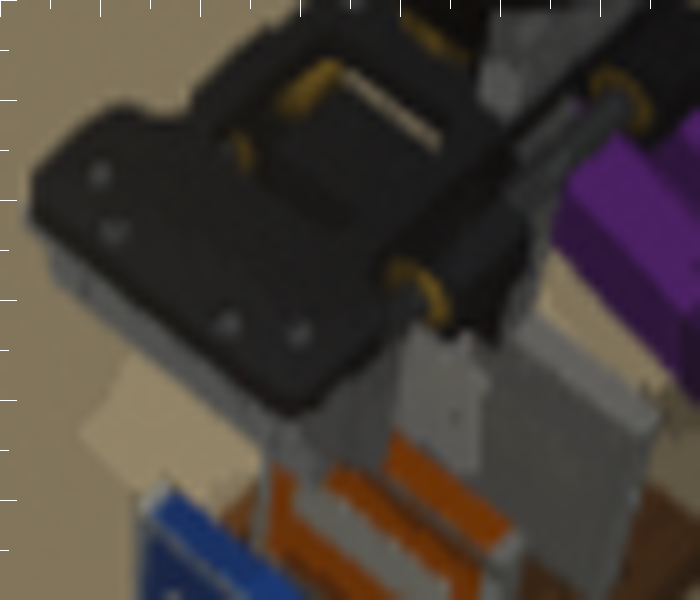

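```bash
python3 -m jog '[0,15,0,0,0,0, 0,30,0,0,0,0, 0,45,0,0,0,0, 0,60,0,0,0,0, 0,66,0,0,0,0, 0,66,0,0,0,0, 0,66,0,0,0,0]'
python3 - <<'E'
from cell import manip
from h import *
for n in ("scene",):
    p=manip.camera(n); im=np.ascontiguousarray(p["img"][:,:,::-1]); cv2.imwrite(f"pics/{n}2.png",im)
    crop(im,260,180,70,60,10,"pics/b2.png")
E
```

```text
clock: 3.28
eef_pos: [542.4, 220.2, 97.5]
eef_rot: [-1.57, 0.0, -1.49]
wrist_force: [0.2, -0.3, 0.0]
finger_gap: 35.7
```

View pics/b2.png

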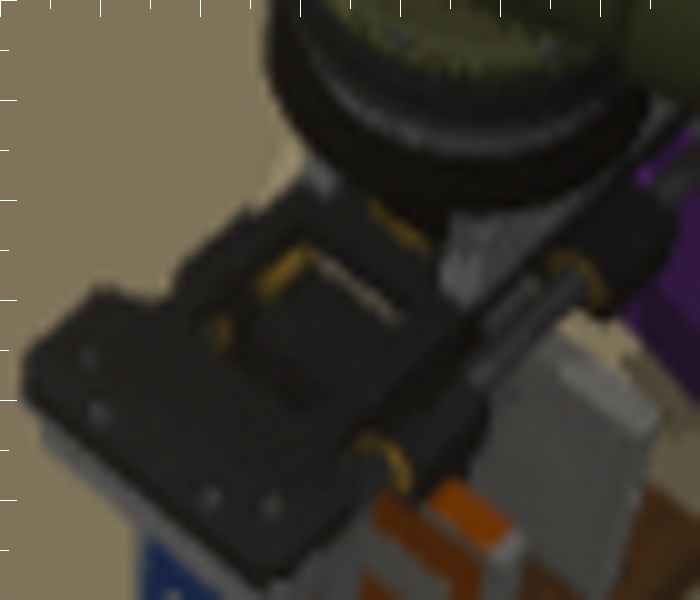

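```bash
python3 -m jog '[0,0,0,0,0,0, 0,0,0,0,0,0, 0,0,0,0,0,0, 0,0,0,0,0,0, 0,0,0,0,0,0, 0,0,0,0,0,0]' 0 40;python3 -m jog '[0,0,0,0,0,0, 0,0,0,0,0,0, 0,0,0,0,0,0]'; python3 -m jog '[0,-2,0,0,0,0, 0,-5,0,0,0,0, 0,-5,0,0,0,0, 0,-5,0,0,0,0]'
```

```text
clock: 3.83
eef_pos: [542.4, 219.8, 96.7]
eef_rot: [-1.57, 0.0, -1.491]
wrist_force: [-0.2, -0.8, 2.1]
finger_gap: 8.9
clock: 4.08
eef_pos: [542.4, 219.8, 96.7]
eef_rot: [-1.57, 0.0, -1.491]
wrist_force: [-0.9, -0.0, 4.0]
finger_gap: 9.5
clock: 4.42
eef_pos: [542.3, 219.8, 101.5]
eef_rot: [-1.571, 0.0, -1.491]
wrist_force: [-0.3, 0.2, -1.2]
finger_gap: 9.6
```

```bash
python3 -m jog '[0,-15,0,0,0,0, 0,-35,0,0,0,0, 0,-60,0,0,0,0, 0,-85,0,0,0,0, 0,-110,0,0,0,0, 0,-110,0,0,0,0, 0,-110,0,0,0,0]' 0 40
python3 - <<'E'
from cell import manip
from h import *
print(manip.read_state()['wrist_force'],manip.read_state()['moment'])
for n in ("scene",):
    p=manip.camera(n); im=np.ascontiguousarray(p["img"][:,:,::-1]); cv2.imwrite(f"pics/{n}3.png",im)
    crop(im,250,130,90,90,7,"pics/c2.png")
E
```

```text
clock: 5.0
eef_pos: [542.6, 219.8, 212.2]
eef_rot: [-1.569, 0.0, -1.491]
wrist_force: [-0.1, -0.7, -1.9]
finger_gap: 9.0
[-0.13576766 -0.72006505 -1.88149793] [-0.08318121  0.06866885  0.0464997 ]
```

View pics/scene3.png

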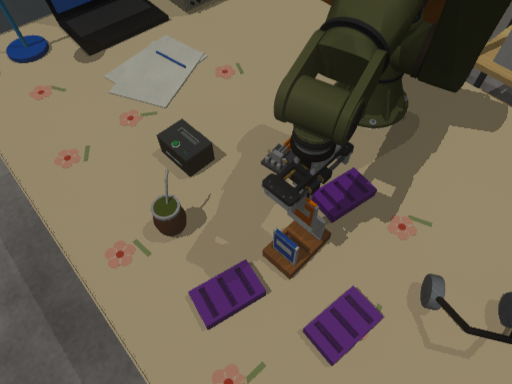

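```bash
python3 -m jog '[20,0,-1,0,0,0, 58,0,-2,0,0,0, 98,0,-4,0,0.3,0, 138,0,-5.5,0,0.6,0, 178,0,-7,0,0.6,0, 218,0,-8.5,0,0.9,0, 258,0,-10,0,0.9,0, 298,0,-12,0,1.1,0, 338,0,-13.5,0,1.2,0, 370,0,-14.7,0,1.2,0]'; python3 -m jog '[20,0,-1,0,0,0, 38,5,-2,0,0,0, 44,15,-1.7,0,0,0, 44,20,-1.7,0,0,0, 44,20,-1.7,0,0,0, 44,20,-1.7,0,0,0]'
python3 - <<'E'
from cell import manip
from h import *
for n in ("scene","top"):
    p=manip.camera(n); im=np.ascontiguousarray(p["img"][:,:,::-1]); cv2.imwrite(f"pics/{n}4.png",im)
E
```

```text
clock: 5.88
eef_pos: [556.3, -152.9, 209.6]
eef_rot: [-1.573, 0.001, -1.513]
wrist_force: [1.2, -0.4, -0.5]
finger_gap: 9.7
clock: 6.38
eef_pos: [558.0, -193.0, 190.6]
eef_rot: [-1.572, 0.001, -1.511]
wrist_force: [0.2, 0.9, -0.7]
finger_gap: 9.3
```

View pics/scene4.png

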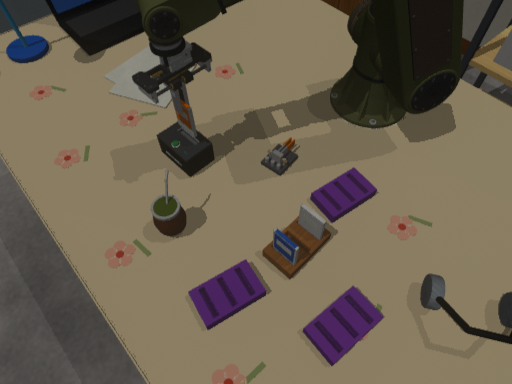

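View pics/top4.png

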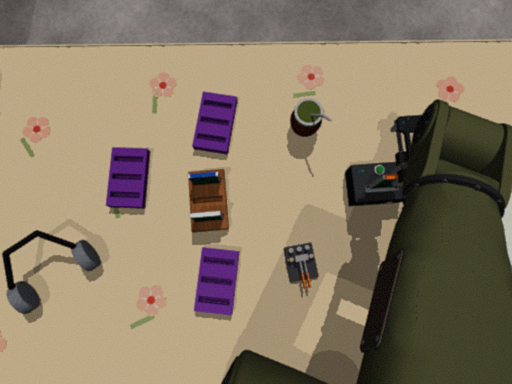

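```bash
python3 - <<'E'
from h import *
t=cv2.imread("pics/top4.png"); s=cv2.imread("pics/scene4.png")
crop(t,345,150,60,60,10,"pics/d1.png")
crop(s,150,70,70,110,7,"pics/d2.png")
E
```

```text
(no output)
```

View pics/d1.png

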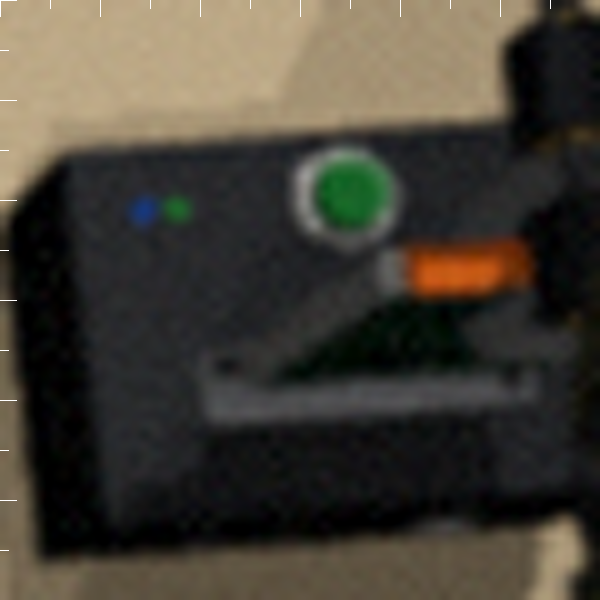

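View pics/d2.png

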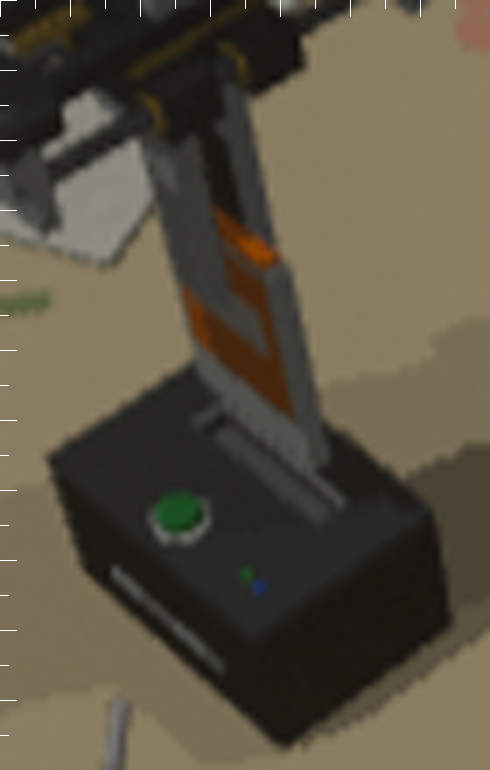

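```bash
python3 - <<'E'
from h import *
from cell import manip
st=manip.read_state(); e=st['eef_pos']; yaw=st['eef_rot'][2]+np.pi/2
print(e,np.degrees(yaw))
def box(x,y,yaw,z):
    c,s=np.cos(yaw),np.sin(yaw)
    return np.array([(x+a*c-b*s,y+a*s+b*c,z) for a,b in((4.75,35),(4.75,-35),(-4.75,-35),(-4.75,35))])
zb=e[2]-90.7
for n,off,s,fn,wh in(("top",(345,150),10,"d1",(60,60)),("scene",(150,70),7,"d2",(70,110))):
    im=cv2.imread(f"pics/{n}4.png")
    a=cv2.resize(im[off[1]:off[1]+wh[1],off[0]:off[0]+wh[0]],None,fx=s,fy=s,interpolation=cv2.INTER_CUBIC)
    for z,col in((zb,(255,255,0)),(zb+100,(0,255,255))):
        q=proj(n,box(e[0],e[1],yaw,z)); q=(q-off+.5)*s-.5
        print(n,z,q.round(0).tolist())
        cv2.polylines(a,[q.astype(int)],True,col,1)
    cv2.imwrite(f"pics/{fn}o.png",a)
E
```

```text
[ 558.33124458 -193.22117588  191.62972002] 3.45493672984228
top 100.92972002291135 [[248.0, 349.0], [552.0, 328.0], [558.0, 369.0], [253.0, 390.0]]
top 200.92972002291134 [[389.0, 251.0], [730.0, 227.0], [737.0, 272.0], [395.0, 296.0]]
scene 100.92972002291135 [[308.0, 478.0], [194.0, 383.0], [213.0, 371.0], [328.0, 465.0]]
scene 200.92972002291134 [[266.0, 283.0], [143.0, 185.0], [164.0, 173.0], [287.0, 269.0]]
```

View pics/d1o.png

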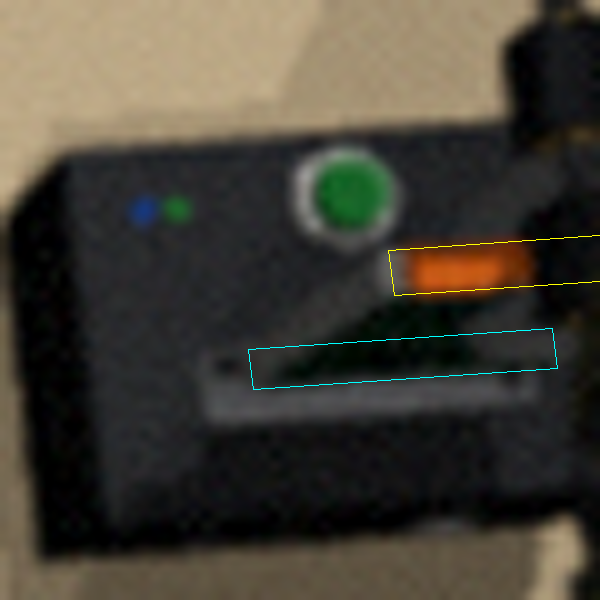

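View pics/d2o.png

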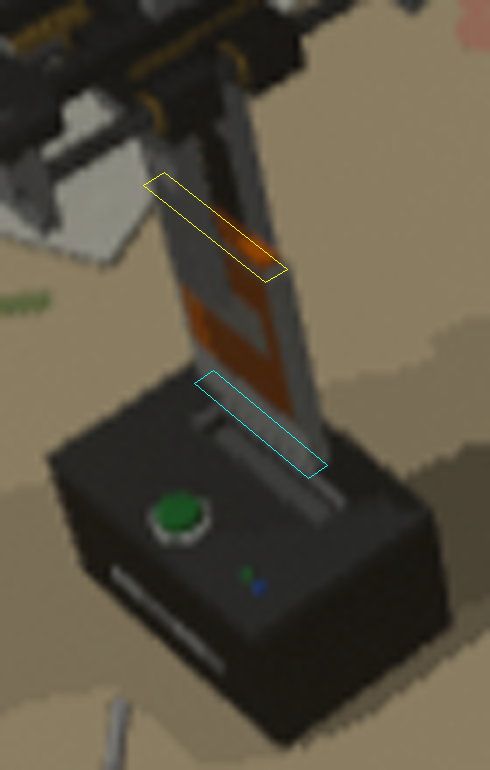

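```bash
python3 -m jog '[1.5,8,0.2,0,0,0, 2.2,16,0.2,0,0,0, 2.2,21,0.2,0,0,0, 2.2,21,0.2,0,0,0, 2.2,21,0.2,0,0,0]'
python3 - <<'E'
from cell import manip
from h import *
for n in ("scene","top"):
    p=manip.camera(n); im=np.ascontiguousarray(p["img"][:,:,::-1]); cv2.imwrite(f"pics/{n}5.png",im)
    if n=="top": crop(im,350,165,60,40,13,"pics/e1.png")
    else: crop(im,165,110,50,40,15,"pics/e2.png")
E
```

```text
clock: 6.9
eef_pos: [558.3, -196.3, 170.0]
eef_rot: [-1.571, 0.0, -1.512]
wrist_force: [0.7, -0.0, -0.9]
finger_gap: 9.5
```

View pics/e1.png

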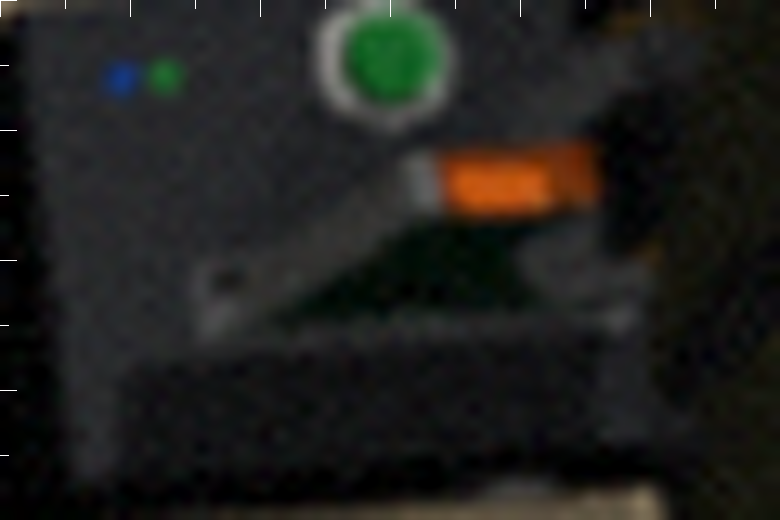

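View pics/e2.png

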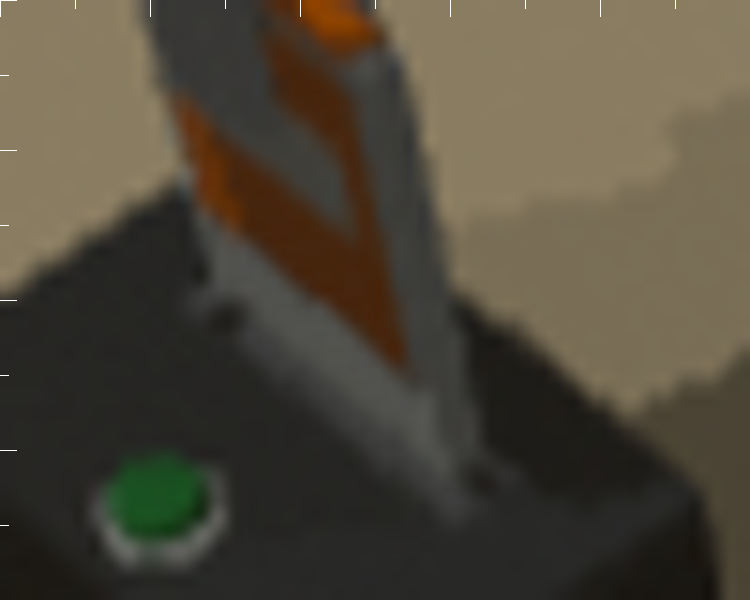

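```bash
python3 -m jog '[0,2,0,0,0,0, 0,4,0,0,0,0, 0,6,0,0,0,0, 0,6,0,0,0,0, 0,6,0,0,0,0]'; python3 -m jog '[0,1,0,0,0,0, 0,2,0,0,0,0, 0,2,0,0,0,0]';python3 -c "
from cell import manip; s=manip.read_state();print(s['eef_pos'],s['wrist_force'],s['moment'])"
```

```text
clock: 7.42
eef_pos: [558.4, -196.5, 164.3]
eef_rot: [-1.571, 0.0, -1.512]
wrist_force: [0.7, -0.1, -1.1]
finger_gap: 9.3
clock: 7.67
eef_pos: [558.4, -196.4, 162.3]
eef_rot: [-1.571, 0.0, -1.512]
wrist_force: [0.5, 0.7, -0.7]
finger_gap: 9.4
[ 558.39729401 -196.42715885  162.27545066] [ 0.53603208  0.66567467 -0.68703186] [-0.0390849   0.04351955  0.02862612]
```

```bash
python3 -m jog '[0,1,0,0,0,0, 0,2,0,0,0,0, 0,2,0,0,0,0]'; python3 -m jog '[0,1,0,0,0,0, 0,2,0,0,0,0, 0,2,0,0,0,0]';python3 -m jog '[0,1,0,0,0,0, 0,2,0,0,0,0, 0,2,0,0,0,0]';python3 -c "
from cell import manip; s=manip.read_state();print(s['eef_pos'],s['wrist_force'],s['moment'])"
```

```text
clock: 7.92
eef_pos: [558.4, -196.4, 160.2]
eef_rot: [-1.571, 0.0, -1.512]
wrist_force: [-0.2, 0.2, -1.5]
finger_gap: 9.1
clock: 8.17
eef_pos: [558.4, -196.4, 158.2]
eef_rot: [-1.571, 0.0, -1.512]
wrist_force: [0.1, -0.1, -1.0]
finger_gap: 9.0
clock: 8.42
eef_pos: [558.5, -196.5, 156.6]
eef_rot: [-1.571, -0.0, -1.512]
wrist_force: [-1.0, 0.2, 1.2]
finger_gap: 9.3
[ 558.47364746 -196.49501945  156.5951895 ] [-1.01527619  0.16548808  1.24641735] [-6.85451515e-03  1.84119286e-01  9.44654019e-05]
```

```bash
python3 -m jog '[0,1,0,0,0,0, 0,2,0,0,0,0, 0,2,0,0,0,0]'; python3 -m jog '[0,1,0,0,0,0, 0,2,0,0,0,0, 0,2,0,0,0,0]';python3 -m jog '[0,1,0,0,0,0, 0,2,0,0,0,0, 0,2,0,0,0,0]';python3 -c "
from cell import manip; s=manip.read_state();print(s['eef_pos'],s['wrist_force'],s['moment'])
from h import *
p=manip.camera('scene'); im=np.ascontiguousarray(p['img'][:,:,::-1]); crop(im,160,90,60,60,10,'pics/f2.png')"
```

```text
clock: 8.67
eef_pos: [558.7, -196.5, 154.6]
eef_rot: [-1.57, -0.0, -1.512]
wrist_force: [1.5, -1.1, 1.9]
finger_gap: 9.2
clock: 8.92
eef_pos: [558.4, -196.4, 152.1]
eef_rot: [-1.571, 0.0, -1.512]
wrist_force: [2.6, 0.4, 0.8]
finger_gap: 9.4
clock: 9.17
eef_pos: [558.3, -196.4, 150.0]
eef_rot: [-1.571, 0.0, -1.512]
wrist_force: [1.3, -0.2, -1.0]
finger_gap: 9.4
[ 558.2761089  -196.37560633  150.00872945] [ 1.28979347 -0.23837773 -1.04812687] [-0.15195033 -0.47905927  0.03839055]
```

View pics/f2.png

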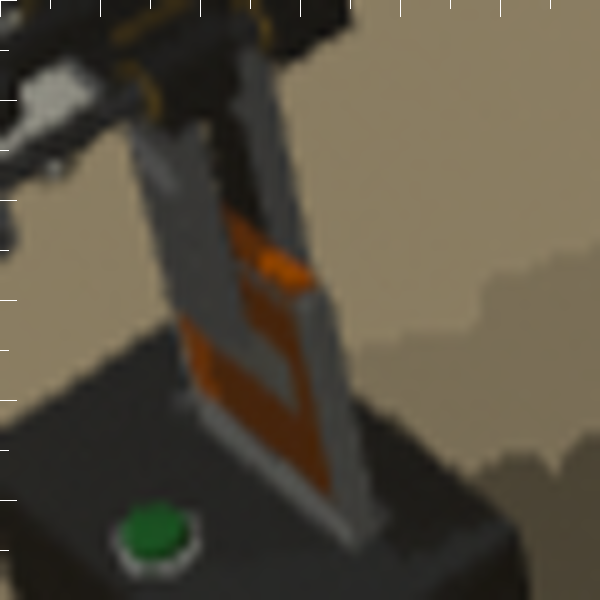

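```bash
python3 -m jog '[0,1.5,0,0,0,0, 0,3,0,0,0,0, 0,4.5,0,0,0,0, 0,6,0,0,0,0, 0,6,0,0,0,0]' 0 55; python3 -m jog '[0,1.5,0,0,0,0, 0,3,0,0,0,0, 0,4.5,0,0,0,0, 0,6,0,0,0,0, 0,6,0,0,0,0]';python3 -m jog '[0,1.5,0,0,0,0, 0,3,0,0,0,0, 0,4.5,0,0,0,0, 0,6,0,0,0,0, 0,6,0,0,0,0]'; python3 -c "
from cell import manip; s=manip.read_state();print(s['eef_pos'],s['wrist_force'],s['moment'])"
```

```text
clock: 9.63
eef_pos: [558.2, -196.4, 143.9]
eef_rot: [-1.572, 0.0, -1.512]
wrist_force: [0.5, -0.6, -1.1]
finger_gap: 8.9
clock: 10.05
eef_pos: [558.3, -196.4, 138.0]
eef_rot: [-1.571, 0.0, -1.512]
wrist_force: [2.0, -0.4, -2.6]
finger_gap: 9.0
clock: 10.47
eef_pos: [558.3, -196.4, 132.0]
eef_rot: [-1.571, 0.0, -1.512]
wrist_force: [0.7, 0.3, -1.2]
finger_gap: 9.3
[ 558.28427064 -196.42548392  132.04143106] [ 0.71363524  0.2558369  -1.1983883 ] [-0.07839769 -0.23067598 -0.01764487]
```

```bash
for i in 1 2 3 4; do python3 -m jog '[0,0.5,0,0,0,0, 0,1,0,0,0,0, 0,1,0,0,0,0]' | egrep "pos|force"; done
```

```text
eef_pos: [558.4, -196.4, 131.4]
wrist_force: [0.1, -0.2, -1.7]
eef_pos: [558.4, -196.5, 130.4]
wrist_force: [1.2, -0.2, -1.5]
eef_pos: [558.4, -196.4, 129.3]
wrist_force: [1.5, 0.2, -1.3]
eef_pos: [558.4, -196.5, 128.3]
wrist_force: [0.4, -0.7, -0.7]
```

```bash
for i in 1 2 3; do python3 -m jog '[0,0.5,0,0,0,0, 0,1,0,0,0,0, 0,1,0,0,0,0]' | egrep "pos|force"; done
```

```text
eef_pos: [558.4, -196.4, 127.3]
wrist_force: [1.0, 0.5, -1.7]
eef_pos: [558.4, -196.5, 126.3]
wrist_force: [1.4, -0.4, -0.7]
eef_pos: [558.4, -196.4, 125.3]
wrist_force: [1.5, -0.5, -1.8]
```

```bash
for i in 1 2 3; do python3 -m jog '[0,0.5,0,0,0,0, 0,1,0,0,0,0, 0,1,0,0,0,0]' | egrep "pos|force"; done
```

```text
eef_pos: [558.4, -196.4, 124.3]
wrist_force: [0.8, 0.5, -1.1]
eef_pos: [558.5, -196.5, 123.8]
wrist_force: [-0.0, 0.6, 3.2]
eef_pos: [558.6, -196.5, 123.2]
wrist_force: [-1.9, 1.2, 7.4]
```

```bash
for i in 1 2 3; do python3 -m jog '[0,0.5,0,0,0,0, 0,1,0,0,0,0, 0,1,0,0,0,0]' | egrep "pos|force|gap"; done
```

```text
eef_pos: [558.6, -196.5, 122.2]
wrist_force: [-1.6, 1.4, 7.7]
finger_gap: 9.0
eef_pos: [558.6, -196.5, 121.2]
wrist_force: [-1.3, 0.6, 8.6]
finger_gap: 9.3
eef_pos: [558.6, -196.5, 120.2]
wrist_force: [-1.9, 1.2, 7.6]
finger_gap: 9.3
```

```bash
for i in 1 2; do python3 -m jog '[0,0.5,0,0,0,0, 0,1,0,0,0,0, 0,1,0,0,0,0]' | egrep "pos|force|gap"; done
```

```text
eef_pos: [558.6, -196.5, 119.3]
wrist_force: [-0.8, 1.7, 8.6]
finger_gap: 9.0
eef_pos: [558.6, -196.5, 118.3]
wrist_force: [-1.7, 1.0, 8.3]
finger_gap: 8.8
```

```bash
for i in 1 2; do python3 -m jog '[0,0.3,0,0,0,0, 0,0.5,0,0,0,0, 0,0.5,0,0,0,0]' | egrep "pos|force|gap"; done
```

```text
eef_pos: [558.6, -196.5, 117.8]
wrist_force: [-1.1, 1.3, 8.6]
finger_gap: 9.2
eef_pos: [558.6, -196.5, 117.6]
wrist_force: [-2.9, 1.5, 10.2]
finger_gap: 9.2
```

```bash
for i in 1; do python3 -m jog '[0,0.3,0,0,0,0, 0,0.5,0,0,0,0, 0,0.5,0,0,0,0]' | egrep "pos|force|gap"; done
```

```text
eef_pos: [558.6, -196.6, 117.4]
wrist_force: [-3.5, 2.1, 14.0]
finger_gap: 9.0
```

```bash
python3 -m jog '[0,0.3,0,0,0,0, 0,0.3,0,0,0,0, 0,0.3,0,0,0,0]' | egrep "pos|force|gap"; python3 -m jog '[0,-0.5,0,0,0,0, 0,-1,0,0,0,0, 0,-1,0,0,0,0, 0,-1,0,0,0,0]' | egrep "pos|force|gap"
```

```text
eef_pos: [558.7, -196.6, 117.2]
wrist_force: [-4.2, 1.7, 15.5]
finger_gap: 8.9
eef_pos: [558.6, -196.5, 117.3]
wrist_force: [-2.2, 0.9, 6.0]
finger_gap: 8.8
```

Home on the stop (force rose off the 10 N plateau to about 17 N). Now I release, back off and look.

```bash
python3 -m jog '[0,-0.2,0,0,0,0, 0,-0.2,0,0,0,0, 0,-0.2,0,0,0,0, 0,-0.2,0,0,0,0, 0,-0.2,0,0,0,0, 0,-0.2,0,0,0,0]' 24 10; python3 -m jog '[0,-5,0,0,0,0, 0,-15,0,0,0,0, 0,-30,0,0,0,0, 0,-50,0,0,0,0, 0,-70,0,0,0,0, 0,-90,0,0,0,0, 0,-90,0,0,0,0, 0,-90,0,0,0,0]'
python3 - <<'E'
from cell import manip
from h import *
for n in ("scene","top"):
    p=manip.camera(n); im=np.ascontiguousarray(p["img"][:,:,::-1]); cv2.imwrite(f"pics/{n}6.png",im)
    if n=="top": crop(im,340,145,75,60,10,"pics/g1.png")
    else: crop(im,150,90,70,80,8,"pics/g2.png")
E
```

```text
clock: 16.05
eef_pos: [558.4, -196.5, 116.7]
eef_rot: [-1.571, 0.0, -1.512]
wrist_force: [0.1, 0.1, -0.5]
finger_gap: 23.8
clock: 16.72
eef_pos: [558.8, -196.6, 208.4]
eef_rot: [-1.568, -0.001, -1.512]
wrist_force: [-0.4, 0.2, -0.7]
finger_gap: 24.3
```

View pics/g1.png

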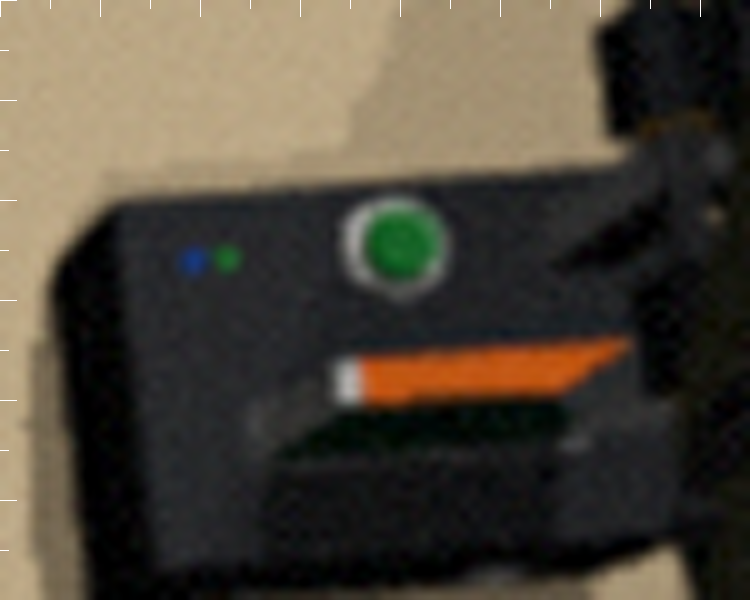

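View pics/g2.png

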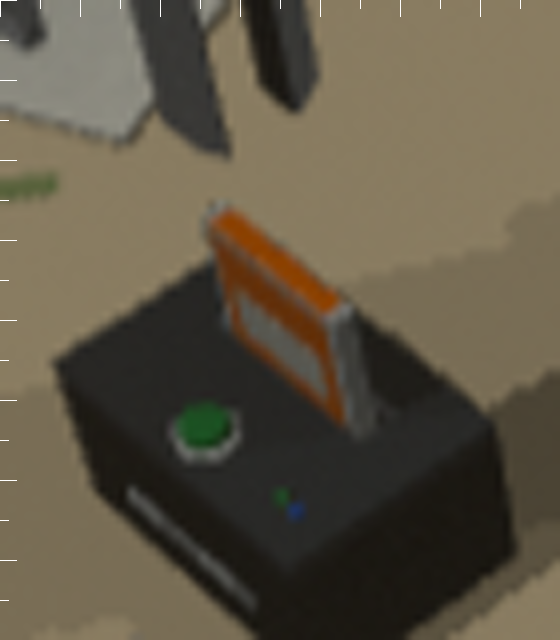

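```bash
python3 -m jog '[-0.5,0,12,0,0,0, -1.6,0,30,0,0,0, -1.6,0,42.7,0,0,0, -1.6,0,42.7,0,0,0, -1.6,0,42.7,0,0,0, -1.6,0,42.7,0,0,0]' 0 20; python3 -m jog '[0,20,0,0,0,0, 0,45,0,0,0,0, 0,70,0,0,0,0, 0,90,0,0,0,0, 0,90,0,0,0,0, 0,90,0,0,0,0]'
python3 - <<'E'
from cell import manip
from h import *
for n in ("scene","top"):
    p=manip.camera(n); im=np.ascontiguousarray(p["img"][:,:,::-1]); cv2.imwrite(f"pics/{n}7.png",im)
    if n=="top": crop(im,340,145,75,60,10,"pics/i1.png")
    else: crop(im,150,90,70,80,8,"pics/i2.png")
E
```

```text
clock: 17.32
eef_pos: [600.2, -192.3, 206.2]
eef_rot: [-1.572, 0.0, -1.512]
wrist_force: [0.5, 0.1, 0.7]
finger_gap: 0.5
clock: 17.82
eef_pos: [600.3, -192.4, 116.8]
eef_rot: [-1.572, 0.001, -1.512]
wrist_force: [0.4, 0.6, 0.5]
finger_gap: 0.3
```

View pics/i1.png

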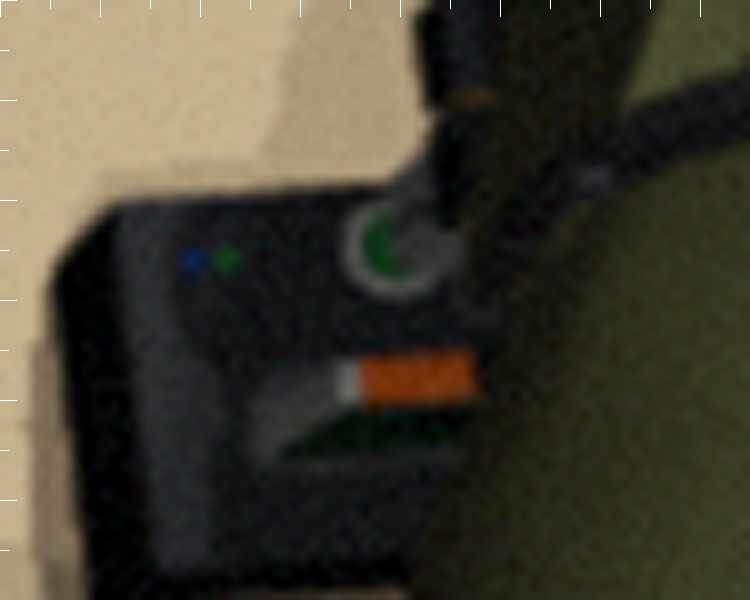

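View pics/i2.png

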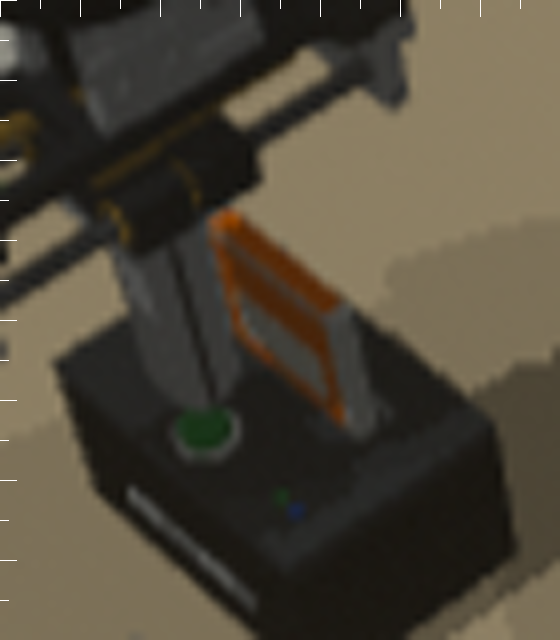

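```bash
python3 - <<'E'
from h import *
print(proj("scene",[600.3,-192.4,82]),"btn",150+25.5-.5+.05,115+28.2-.45, proj("top",[600.3,-192.4,82]),"btn",340+40.3-.45,155+14.5-.45)
E
python3 -m jog '[0,3,0,0,0,0, 0,6,0,0,0,0, 0,9,0,0,0,0, 0,11,0,0,0,0, 0,11,0,0,0,0, 0,11,0,0,0,0]'|egrep "pos|force"; python3 -m jog '[0,1,0,0,0,0, 0,2,0,0,0,0, 0,2,0,0,0,0, 0,2,0,0,0,0]'|egrep "pos|force"
```

```text
[[175.26028529 142.76376638]] btn 175.05 142.75 [[380.61130704 169.587012  ]] btn 379.85 169.05
eef_pos: [600.9, -192.3, 105.7]
wrist_force: [0.2, 0.5, 0.9]
eef_pos: [601.1, -192.4, 104.0]
wrist_force: [-0.6, 0.1, 1.5]
```

```bash
for i in 1 2 3; do python3 -m jog '[0,0.5,0,0,0,0, 0,1,0,0,0,0, 0,1,0,0,0,0]' | egrep "pos|force"; done
```

```text
eef_pos: [601.0, -192.3, 102.9]
wrist_force: [0.3, -0.0, 1.8]
eef_pos: [601.0, -192.4, 101.9]
wrist_force: [-0.3, -0.7, 2.5]
eef_pos: [601.0, -192.4, 100.9]
wrist_force: [0.9, 0.1, 3.7]
```

```bash
for i in 1 2; do python3 -m jog '[0,0.5,0,0,0,0, 0,1,0,0,0,0, 0,1,0,0,0,0]' | egrep "pos|force"; done
```

```text
eef_pos: [601.1, -192.4, 100.3]
wrist_force: [-0.8, 0.5, 6.0]
eef_pos: [601.1, -192.4, 100.1]
wrist_force: [-4.0, 1.4, 14.5]
```

```bash
python3 -m jog '[0,0,0,0,0,0, 0,-2,0,0,0,0, 0,-6,0,0,0,0, 0,-15,0,0,0,0, 0,-35,0,0,0,0, 0,-65,0,0,0,0, 0,-100,0,0,0,0, 0,-130,0,0,0,0, 0,-150,0,0,0,0, 0,-150,0,0,0,0]'; python3 -m jog '[-30,0,0,0,0,0, -70,0,-10,0,0,0, -110,0,-30,0,0,0, -150,0,-50,0,0,0, -180,0,-70,0,0,0, -180,0,-70,0,0,0, -180,0,-70,0,0,0]'
python3 - <<'E'
from cell import manip
from h import *
for n in ("scene","top"):
    p=manip.camera(n); im=np.ascontiguousarray(p["img"][:,:,::-1]); cv2.imwrite(f"pics/{n}8.png",im)
    if n=="top": crop(im,340,145,75,60,10,"pics/j1.png")
    else: crop(im,150,90,70,80,8,"pics/j2.png")
E
```

```text
clock: 20.83
eef_pos: [601.8, -192.6, 254.2]
eef_rot: [-1.565, -0.003, -1.512]
wrist_force: [0.2, -0.2, 1.1]
finger_gap: -0.1
clock: 21.42
eef_pos: [519.6, -15.5, 249.0]
eef_rot: [-1.571, -0.0, -1.509]
wrist_force: [-0.0, -0.7, 0.2]
finger_gap: 0.5
```

View pics/scene8.png

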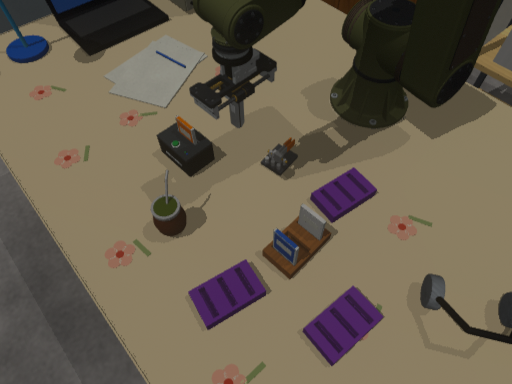

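View pics/top8.png

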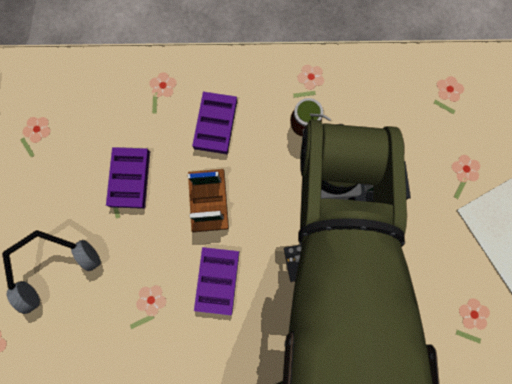

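View pics/j2.png

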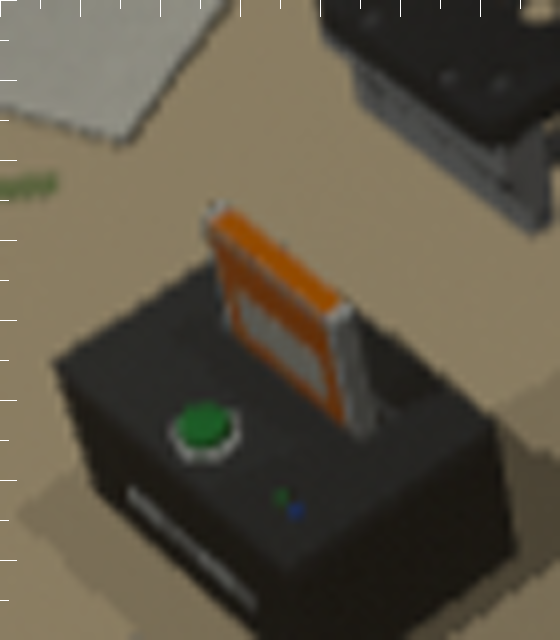

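View pics/j1.png

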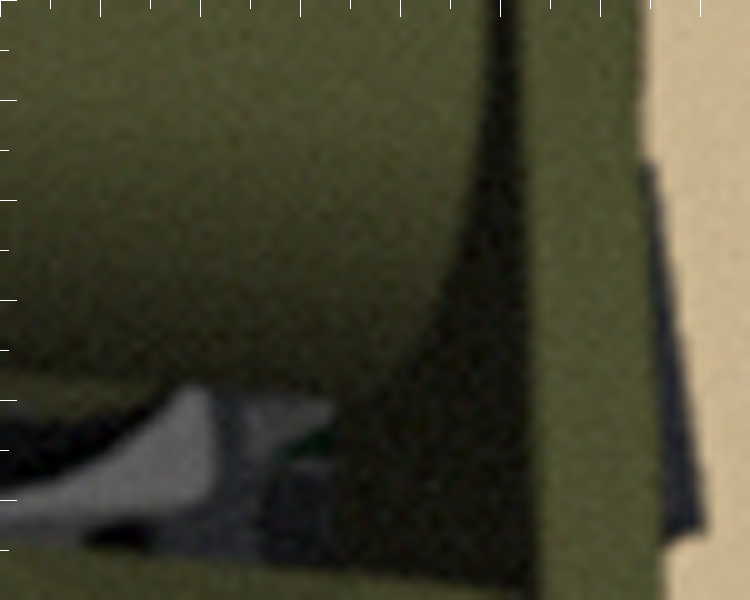

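```bash
python3 - <<'E'
import cv2,numpy as np
from cell import manip
a=cv2.imread("pics/scene0.png").astype(int);b=cv2.imread("pics/scene8.png").astype(int)
for n,(u,v,w,h) in {"blue":(270,230,28,30),"white":(298,204,34,20),"key":(262,138,36,34),"gourd":(150,170,40,66)}.items():
    d=np.abs(a-b).max(2)[v:v+h,u:u+w]; print(n,d.mean().round(1),(d>40).sum())
print(manip.sign_off())
E
```

```text
blue 9.1 20
white 7.2 2
key 12.2 55
gourd 5.7 0
the job is handed in; nothing more can be done
None
```

The orange-label drive is plugged into the dock with its label facing the green button. I then pressed the button fully and released it, and handed the job in at about 21.5 s of the 54 s allowed. `sign_off` reports no verdict.

**Drive:**
- The drive passed the dust flap about 9 mm down and met the contacts about 42 mm below the mouth.
- The contacts yielded at about 10 N for 6 mm. The drive then came onto the stop, with a peak push of about 17 N against the 25 N limit.
- I estimate about 52 mm of the drive stands out, from the arm's height at the stop, which is inside the 47–57 mm range.

**Button:** I pressed it about 4 mm, onto its stop, at about 14.5 N. The last scene picture shows it back up, the drive still seated and the gripper clear of everything.

**Other objects:** I compared the scene pictures from before and after:

| Object | Result |
|---|---|
| Gourd | No changed pixels |
| White drive | 2 changed pixels |
| Blue drive | 20 changed pixels, next to the space left by the removed drive |
| Morse key | 55 changed pixels |

I put the key's changes down to the arm's shadow but did not check that separately. The arm passed well above it, it looks in the same place, and the wrist force showed no contact there.

**Not confirmed:** in the last top picture the arm hid the dock, so the final check of drive and button rests on the scene camera alone. The two cameras also disagreed by 2–4 mm on absolute positions. I aligned at the dock with both pictures and the wrist force.

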